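# Find the loose terminal bolt and hold its cap open

### The arm

A 6-joint arm with a two-finger parallel gripper is mounted at the origin on the work surface. World frame = base frame: x ahead of the robot, y to its left, z up, the work surface at z = 0. Lengths are in m, angles in rad, forces in N, time in s.
With the tool pointing down it reaches from about 0.3 to 0.875 m from the base axis. Payload 6.4 kg.
Tool frame: the origin (TCP) lies on the mounting face of the last link; the fingertips stand 173 mm ahead of it and the grasp point (between the pads) lies 155 mm ahead of it (ctrl.grip_point_offset is the distance from the TCP to the grasp point, in m); z points along the fingers, y is the line along which they close (so a half turn about z gives the same grasp; the last joint's range is limited). The gripper opens to 85 mm and grips with 20 to 120 N. Pads are 22 mm wide; open, the fingers measure 114 mm over their backs; the gripper's body (76 mm by 85 mm) begins 54 mm behind the grasp point. The pads swing forward as they close: fully open they stand 13 mm farther back than shut.
Start: joints at [0.988, 0.181, 1.607, -0, 1.354, -0.206], TCP at [0.212, 0.535, 0.405] pointing down, gripper open.
Joint ranges: [-2.99, 2.99], [-0.89, 2.07], [0.3, 2.58], [-1.14, 4.28], [0, 2.63], [-3.12, 3.12]. Speed limits (rad/s): [2.57, 2.57, 3.01, 3.14, 3.14, 3.14].

### API

Orientations are given as a unit quaternion [w, x, y, z].
In Python, from bench import status, imaging, ctrl, models gives the robot as it stands.
- The arm moves only by the tool send_rows, never from a script. Its argument "commands" is a list that holds one entry, the list of rows, each a list of 6 numbers: the shift along the tool's x, y, z normalised to -1 to 1, where 1 is 3 cm, then the turn, a rotation vector about the tool's x, y, z normalised to -1 to 1, where 1 is 0.1 rad. A call has 1 to 8 rows; each row shifts and turns the commanded pose from where the row before left it, along the tool's axes as they then stand; what a row does not reach is not made up. A row lasts 1/12 s, in which the tool goes at most 41.7 mm and 7.16 degrees, less where a joint would pass 70% of its speed; a pose out of reach is approached as far as the arm can. A call with a number of a shift or a turn outside -1 to 1 is refused whole. A call with a gripper value outside its range is refused whole. "jaw" is the opening, from 0 (shut) to 1 (fully open), set as the call begins (left out, the last holds). The fingers move at their own pace and stop on an object; the grip force is fixed at half the most. Time passes only in rows, so rows that do not move let the fingers close. It gives the time, the measured TCP pose, the force, the opening and the grip force at its end, in the units of the state.
- status.get_obs(): the state, without advancing time (a new reading comes with each control period).
- imaging.camera(name): name is "scene" or "top" or "wrist"; returns a dict with "image" (480x640x3 uint8, blue, green, red), "depth" (480x640 float32, m along the optical axis (not along the pixel's ray), 0 where there is no reading), "mtx" (3x3 intrinsics, pixels), "pose" (4x4, takes a point from camera to world coordinates). Camera axes: x right, y down, z forward; pixel columns grow to the right and rows downward; lengths in m; the calibration is good to about 2 mm. The wrist camera is an equidistant fisheye: a pixel r from the principal point sees the ray r / f radians off the axis. A picture is of the moment at which its call begins.
- ctrl.hand_in(): hands the job in; it is judged then, once.
Trained networks look in a picture, given as the dict that the camera call returned (one of the last four; its "shot" number tells which), for a name from the list of things; names that differ only in an ending like _2 or _b are one class to them, and where a whole thing is asked for, a point or a joint stands for the part that bears it (a point fixed in the world has none). Each returns a list of dicts, best first, with "confidence" (0 to 1); they miss things now and then, are a little off and sometimes report something else, mostly with a low value. They report only what shows in the picture. A call takes as long as a camera call.
- models.recognise(picture, name): "centre" ([column, row] in pixels, amid what is visible of it).
- models.regions_of(picture, name): "region" (480x640 bool, what is visible of it) and "centre" ([column, row] in pixels, amid what is visible of it).
The state is a dict: "time_s": time; "q": joint angles; "dq": joint speeds; "joint_efforts": joint torques, N m; "eef_pos": TCP position; "eef_rot": TCP orientation; "wrist_force": force on the tool from outside, world axes, zero at the start; "torque": the same for the moment, N m; "opening": opening from 0.0 (shut) to 1.0 (fully open); "grasp_force": force on a finger pad.
Only numpy, scipy, OpenCV 4.12 (cv2) and the standard library are available. Lean on these libraries where they do the work, as an engineer would, in place of code of your own. Each camera call takes 0.05 s, during which the arm holds its last target. There are 200 camera calls.

### The job

Before this terminal box is serviced, turn its selector knob from the red dot to the green one, then tap the three capped terminal bolts one after another until you find the loose one that gives under the tap. Lift that bolt's sprung red cap and finish still holding it about 45 degrees open so that a colleague can get at the bolt. Leave the other two caps shut and don't disturb the board, tape, multimeter and screwdriver lying around the box.

Things in the scene. Friction and masses are not known exactly. Their poses are not given: they have to be found in the camera images.
- unit: grey terminal box fixed to the bench, 160 (its x) x 360 (its y) x 60 mm high, origin at the centre of its underside; its x axis points away from the robot, its y to the robot's left, give or take its yaw (up to 0.35 rad). On its flat top: the knob near its +y end and, along its y, three terminal bolts under red caps, 80 mm apart, alike to the eye; which one is loose changes every time
- selector (a joint): angle of the black selector knob, rad, growing clockwise from above. Three detents: -0.7 (white pointer at the red dot, where it starts), 0 (green dot, pointer along the box's +x), 0.7 (yellow dot); stops at +-0.85. It snaps into the nearest detent and takes about 0.09 N m to turn. Yaw of its pointer and grip bar = yaw of the box minus this angle
- selector_grip (a point): point on the knob's vertical axis, 92 mm above the bench, 12 mm below the knob's top; there the grip bar is 14 mm thick and 42 mm long, along its pointer; the bar reaches from 72 to 104 mm above the bench
- tab_left (a point): centre of the top of the shut grip tab of the leftmost (+y of the box) cap, 104 mm above the bench: tap here. The tab, on the cap's side nearest the robot, is 10 mm thick (box y), 22 long (box x), 18 high, with free space beside it and 26 mm below it; pinch it across its 10 mm from above. This point is fixed to the box and does not move with the cap
- tab_middle (a point): the same point of the middle cap. Every cap is a round cover 35 mm across, hinged on its far side: the hinge axis runs along box y, 61 mm from this point in the box's +x and 20 mm below it (84 mm above the bench). The cover's top is 8 mm lower than this point and its edge begins 17 mm from it in the box's +x. All three caps lift alike; a spring shuts them when let go
- tab_right (a point): the same point of the rightmost (-y of the box) cap
- loose_bolt (a joint): how far the loose bolt is pressed down, m: 0 at rest, 0.006 at its stop (does not tell which of the three it is). Tight bolts are rigid; the loose one, with its shut cap, starts to sink at about 1 N pushed down on it, reaches 6 mm at about 4 N and springs back up
- loose_cap (a joint): opening angle of the loose bolt's cap, rad: 0 shut, 0.785 is 45 degrees, stop at 1.3. The spring pulls at the tab with 0.6 N when shut and about 1.4 N at 45 degrees
- tight1_cap (a joint): opening angle of the cap of one of the tight bolts, rad: 0 shut, stop at 1.3
- tight2_cap (a joint): opening angle of the cap of the other tight bolt, rad: 0 shut, stop at 1.3
- board: loose green circuit board with white connectors, 75 x 105 x 14 mm, lying nearer the robot than the box; origin at the centre of its underside. Leave alone
- tape: loose roll of black tape, 68 mm across, 18 mm high, lying flat nearer the robot than the box; origin at the centre of its underside. Leave alone
- meter: loose red and black multimeter lying on its back, 175 (its x) x 85 x 47 mm, beside the box's +y end; origin at the centre of its underside. Leave alone
- driver: loose orange screwdriver lying beyond the box (its far side), 200 mm long, 26 mm high; origin at the centre of its underside, handle towards its -x. Leave alone

How it is judged:
On the way, in this order (a step that is already met when the one before it is completed fails the run):
1. the selector is at the green dot (value of joint selector between -0.15 and 0.15 rad), for 0.3 s.
2. the loose bolt is tapped with its cap shut: it gives by more than 2.5 mm (value of joint loose_bolt above 0.0025 m and value of joint loose_cap below 0.15 rad), for 0.02 s.
3. the loose bolt's cap is lifted (value of joint loose_cap above 0.6 rad), for 0.3 s.
At the end, for the whole second after the job is handed in: The fingers hold the loose bolt's sprung cap open, between 0.6 and 1.15 rad (34 and 66 degrees), the other two caps are shut (under 0.1 rad), the selector stands at the green dot (within 0.15 rad), and board, tape, multimeter and screwdriver are within 30 mm of where they lay (all of step 1 and value of joint loose_cap between 0.6 and 1.15 rad and contact force between the fingers and anything else above 0.3 N and value of joint each of tight1_cap, tight2_cap below 0.1 rad and distance of each of board, tape, meter, driver from where it was at the start of the episode below 0.03 m); the arm keeps its last pose, push and grip.
It fails at once if the cap of a tight bolt is lifted (more than 0.3 rad) (value of joint any of tight1_cap, tight2_cap above 0.3 rad).
It fails at once if the circuit board is moved by more than 30 mm (distance of board from where it was at the start of the episode above 0.03 m).
It fails at once if the roll of tape is moved by more than 30 mm (distance of tape from where it was at the start of the episode above 0.03 m).
It fails at once if the multimeter is moved by more than 30 mm (distance of meter from where it was at the start of the episode above 0.03 m).
It fails at once if the screwdriver is moved by more than 30 mm (distance of driver from where it was at the start of the episode above 0.03 m).
It also fails if it takes over 54 s, if anything falls off the work surface, if the arm or the gripper's body presses on something with over 40 N, if the wrist force passes 120 N, or if a joint passes its speed limit or range.

## Working session

There is one attempt and no reset: what is moved stays moved. The work goes in short steps, Python scripts to look and compute and a tool call to move; the robot and the scene stay as the last step left them, time stands still between calls to the robot, and variables do not carry over. Pictures are saved under pics/ and viewed, at most 10 in all, crops included, and the job is handed in when it is done.

Besides the shell and the picture viewer there is one more tool, called after "Call:" as name([rows], argument=value, ...), one row to a line, values as JSON. send_rows: Moves the arm, as the interface text tells. Its arguments: {"type":"object","properties":{"commands":{"type":"array"},"jaw":{"type":"number"}},"required":["commands"]}

```bash
mkdir -p pics
cat > h.py <<'E'
import numpy as np, cv2
from bench import status, imaging, ctrl, models
from scipy.spatial.transform import Rotation as R
def pt(c,u,v,z=None):
    K=c["mtx"];P=c["pose"]
    d=np.array([(u-K[0,2])/K[0,0],(v-K[1,2])/K[1,1],1])
    w=P[:3,:3]@d
    if z is None:
        D=c["depth"][int(v)-2:int(v)+3,int(u)-2:int(u)+3]; s=np.median(D[D>0])
    else: s=(z-P[2,3])/w[2]
    return P[:3,3]+s*w
def cloud(c):
    K=c["mtx"];P=c["pose"];v,u=np.mgrid[:480,:640];d=c["depth"]
    return np.stack([(u-K[0,2])/K[0,0]*d,(v-K[1,2])/K[1,1]*d,d],-1)@P[:3,:3].T+P[:3,3]
def pose():
    o=status.get_obs();w,x,y,z=o["eef_rot"];return np.array(o["eef_pos"]),R.from_quat([x,y,z,w]),o
E
python3 - <<'E'
from h import *
p,r,o=pose();print(o,ctrl.grip_point_offset);print(r.as_matrix().round(3))
for n in ["top","scene"]:
    c=imaging.camera(n);cv2.imwrite(f"pics/{n}0.png",c["image"]);C=cloud(c)
    print(n,c["pose"].round(3).tolist())
    for t in ["unit","selector","tab_left","loose_cap","tight1_cap","board","tape","meter","driver"]:
        for m in models.regions_of(c,t)[:4]:
            g=m["region"]&(c["depth"]>0);q=C[g]
            print(t,round(m["confidence"],2),np.round(m["centre"]),np.median(q,0).round(3) if len(q) else None, g.sum())
E
```

```text
{'time_s': 0.0, 'q': array([ 9.87685728e-01,  1.81573135e-01,  1.60797429e+00,  6.05438682e-06,
        1.35378628e+00, -2.06267443e-01]), 'dq': array([ 0.00168929,  0.00037565,  0.0008522 , -0.0009976 , -0.00017708,
        0.00145537]), 'joint_efforts': array([ 6.54951054e-04, -4.44876087e+01, -3.51332688e+01, -2.99909898e-04,
        9.18939302e-03, -7.72417916e-07]), 'eef_pos': array([0.21142396, 0.53446323, 0.40378213]), 'eef_rot': array([-3.37463851e-04,  1.87309215e-01,  9.82300616e-01, -8.02459708e-04]), 'wrist_force': array([ 0.60006094, -0.50732857, -0.18734611]), 'torque': array([-0.01723078,  0.01926186,  0.0621886 ]), 'grasp_force': 0.0, 'opening': 1.0009758192956137} 0.1547
[[-0.93   0.368 -0.001]
 [ 0.368  0.93  -0.001]
 [ 0.    -0.002 -1.   ]]
top [[-0.018, -0.984, 0.175, 0.419], [-1.0, 0.02, 0.01, 0.075], [-0.014, -0.175, -0.985, 0.729], [0.0, 0.0, 0.0, 1.0]]
unit 0.67 [318. 262.] [0.506 0.09  0.06 ] 20666
unit 0.3 [359. 159.] [0.682 0.02  0.022] 1004
selector 0.93 [240. 261.] [0.504 0.205 0.073] 709
tab_left 0.85 [322. 261.] [0.505 0.089 0.06 ] 20507
tab_left 0.21 [
[... 501 characters left out ...]
-0.009, -0.549, -0.836, 0.795], [0.0, 0.0, 0.0, 1.0]]
unit 0.8 [310. 254.] [0.545 0.077 0.059] 15491
selector 0.83 [370. 210.] [0.513 0.203 0.084] 542
tab_left 0.7 [308. 251.] [0.546 0.077 0.059] 15151
tab_left 0.48 [323. 184.] [0.359 0.178 0.015] 661
loose_cap 0.58 [279. 242.] [0.516 0.027 0.093] 523
loose_cap 0.21 [278. 240.] [0.515 0.026 0.093] 569
tight1_cap 0.94 [320. 227.] [0.51  0.105 0.094] 473
tight1_cap 0.32 [311. 253.] [0.546 0.078 0.059] 15322
board 0.95 [234. 216.] [ 0.368 -0.029  0.003] 1626
board 0.32 [374. 215.] [0.513 0.202 0.084] 498
tape 0.58 [326. 174.] [0.357 0.178 0.015] 709
meter 0.66 [430. 210.] [0.521 0.327 0.036] 3568
driver 0.87 [310. 351.] [0.691 0.016 0.021] 1070
```

Run:
```python
from h import *
for n in ["top","scene"]:
    c=imaging.camera(n);C=cloud(c)
    U=models.regions_of(c,"unit")[0]["region"]&(c["depth"]>0)
    q=C[U];t=q[(q[:,2]>.055)&(q[:,2]<.065)]
    rc=cv2.minAreaRect((t[:,:2]*1000).astype(np.float32));print(n,rc)
    h=C[(C[...,2]>.099)&(C[...,2]<.112)&(C[...,0]>.38)&(C[...,0]<.62)&(abs(C[...,1]-.08)<.2)]
    lab=np.round(h[:,1]/.02)
    for l in np.unique(lab): print(l,h[lab==l].mean(0).round(4),(lab==l).sum())
c=imaging.camera("top")
cv2.imwrite("pics/crop.png",cv2.resize(c["image"][190:400,130:470],None,fx=2.3,fy=2.3,interpolation=3))
```

```text
top ((512.8762817382812, 82.5529556274414), (160.02195739746094, 359.8810119628906), 3.5902793407440186)
-3.0 [ 0.4808 -0.0547  0.103 ] 99
-2.0 [ 0.4833 -0.0498  0.1016] 10
1.0 [0.4759 0.0251 0.1031] 105
2.0 [0.483  0.0303 0.1003] 5
5.0 [0.4712 0.1047 0.1031] 105
9.0 [0.4954 0.1892 0.1013] 2
10.0 [0.4997 0.201  0.1032] 168
11.0 [0.5126 0.2158 0.1033] 102
scene ((515.580078125, 82.68174743652344), (160.43017578125, 359.2664794921875), 3.6924173831939697)
-3.0 [ 0.4841 -0.0548  0.1019] 62
-2.0 [ 0.4868 -0.0497  0.101 ] 2
1.0 [0.4791 0.0249 0.1019] 60
2.0 [0.4782 0.0304 0.0991] 2
5.0 [0.4744 0.1041 0.102 ] 60
6.0 [0.4789 0.1101 0.1012] 1
9.0 [0.4974 0.1895 0.1015] 2
10.0 [0.5042 0.2014 0.102 ] 100
11.0 [0.5166 0.2159 0.1022] 58
```

View pics/crop.png

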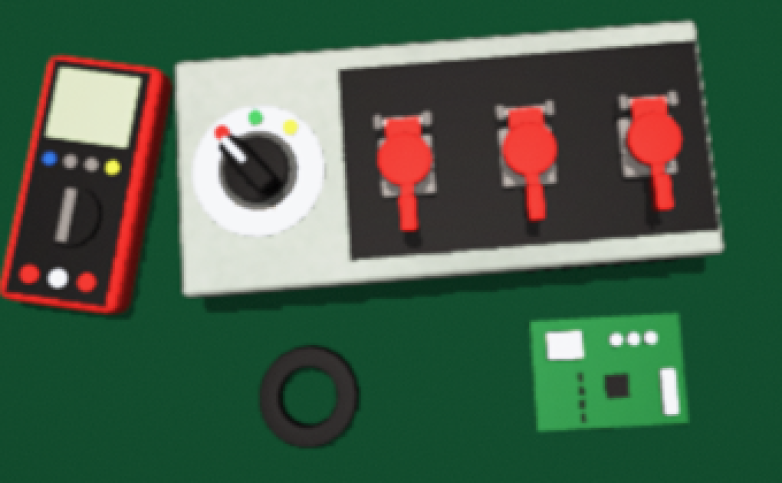

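The top crop shows the knob pointer at the red dot (about 222,132) and the three caps, with tabs toward the robot at about (408,215), (537,205) and (664,195). The box yaw is about +0.063, the knob is at about (0.507, 0.207), and the bar yaw is about 0.763.

Call:
send_rows([
  [[-0.82,-0.41,0.17,0,0,0],[-0.82,-0.41,0.17,0,0,0],[-0.82,-0.41,0.17,0,0,0],[-0.82,-0.41,0.17,0,0,0],[-0.82,-0.41,0.17,0,0,0],[-0.82,-0.41,0.17,0,0,0],[-0.82,-0.41,0.17,0,0,0],[-0.82,-0.41,0.17,0,0,0]],
])

```text
time_s: 1.92
eef_pos: [0.3591, 0.3697, 0.3638]
eef_rot: [0.0, 0.187, 0.982, 0.0]
wrist_force: [0.2, 0.3, 0.1]
opening: 1.003
grasp_force: 0.0
```

Call:
send_rows([
  [[-0.82,-0.41,0.17,0,0,0],[-0.82,-0.41,0.17,0,0,0],[-0.82,-0.41,0.17,0,0,0],[-0.82,-0.41,0.17,0,0,0],[-0.82,-0.41,0.17,0,0,0],[-0.82,-0.41,0.17,0,0,0],[-0.82,-0.41,0.17,0,0,0],[-0.82,-0.41,0.17,0,0,0]],
])

```text
time_s: 2.58
eef_pos: [0.506, 0.2057, 0.323]
eef_rot: [0.0, 0.187, 0.982, 0.0]
wrist_force: [0.4, 0.5, -0.7]
opening: 1.001
grasp_force: 0.0
```

Call:
send_rows([
  [[0,0,0,0,0,-1],[0,0,0,0,0,-1],[0,0,0,0,0,-1],[0,0,0,0,0,-1],[0,0,0,0,0,-1],[0,0,0,0,0,-1]],
])

```text
time_s: 3.08
eef_pos: [0.5052, 0.2068, 0.3231]
eef_rot: [0.0, -0.114, 0.994, 0.0]
wrist_force: [0.8, -0.0, -0.4]
opening: 0.995
grasp_force: 0.0
```

Call:
send_rows([
  [[0,0,0,0,0,-1],[0,0,0,0,0,-1],[0,0,0,0,0,-1],[0,0,0,0,0,-1],[0,0,0,0,0,-1],[0,0,0,0,0,-0.4],[0,0,0,0,0,0],[0,0,0,0,0,0]],
], jaw=0.6)

```text
time_s: 3.75
eef_pos: [0.5052, 0.2069, 0.3231]
eef_rot: [0.0, -0.372, 0.928, 0.0]
wrist_force: [0.7, -0.5, 0.5]
opening: 0.602
grasp_force: 0.0
```

```bash
cat > w.py <<'E'
from h import *
def wproj(c,X):
    P=c["pose"];K=c["mtx"];d=P[:3,:3].T@(np.array(X)-P[:3,3])
    th=np.arctan2(np.hypot(d[0],d[1]),d[2]);f=K[0,0];n=np.hypot(d[0],d[1])+1e-12
    return np.array([K[0,2]+K[0,0]*th*d[0]/n,K[1,2]+K[1,1]*th*d[1]/n])
def wpt(c,u,v,z):
    K=c["mtx"];a=np.array([(u-K[0,2])/K[0,0],(v-K[1,2])/K[1,1]]);t=np.hypot(*a)
    d=np.r_[a/t*np.sin(t),np.cos(t)];w=c["pose"][:3,:3]@d
    return c["pose"][:3,3]+(z-c["pose"][2,3])/w[2]*w
def delta(x,y,z,yaw):
    "remaining move in tool rows-units (3 cm, .1 rad)"
    p,r,o=pose();d=r.inv().apply(np.array([x,y,z])-p);m=r.as_matrix()
    e=(yaw-np.arctan2(m[1,1],m[0,1])+np.pi/2)%np.pi-np.pi/2
    print("t",round(o["time_s"],2),"p",p.round(4),"toolz",m[:,2].round(3),"d/3cm",(d/.03).round(2),"tool-z turn/.1",round(-e/.1,2),"F",o["wrist_force"].round(2),"op",round(o["opening"],3),"gf",o["grasp_force"])
E
python3 - <<'E'
from w import *
delta(.5066,.2067,.25,2.334)
c=imaging.camera("wrist");print(c["pose"].round(3).tolist(),c["mtx"].tolist())
im=c["image"].copy()
for X in [(.5066,.2067,.104),(.4728,.1045,.104),(.4775,.025,.104)]:
    q=wproj(c,X);print(q);cv2.drawMarker(im,tuple(int(a) for a in q),(255,255,0),0,14)
for m in models.regions_of(c,"selector")[:2]:
    print(m["confidence"],m["centre"],wpt(c,*m["centre"],.09))
cv2.imwrite("pics/w1.png",im)
E
```

```text
t 3.75 p [0.5052 0.2069 0.3231] toolz [ 0.  0. -1.] d/3cm [-0.03 -0.04  2.44] tool-z turn/.1 -0.02 F [ 0.69 -0.51  0.48] op 0.602 gf 0.0
[[-0.691, 0.696, 0.194, 0.456], [0.723, 0.666, 0.185, 0.161], [-0.0, 0.269, -0.963, 0.292], [0.0, 0.0, 0.0, 1.0]] [[371.64829954431775, 0.0, 321.3465376490348], [0.0, 371.64829954431775, 238.9258461080953], [0.0, 0.0, 1.0]]
[317.86852978 267.93694417]
[218.7144978   90.18503152]
[119.73861658  15.06984666]
0.96 [322.9, 251.9] [0.50133852 0.20548433 0.09      ]
```

View pics/w1.png

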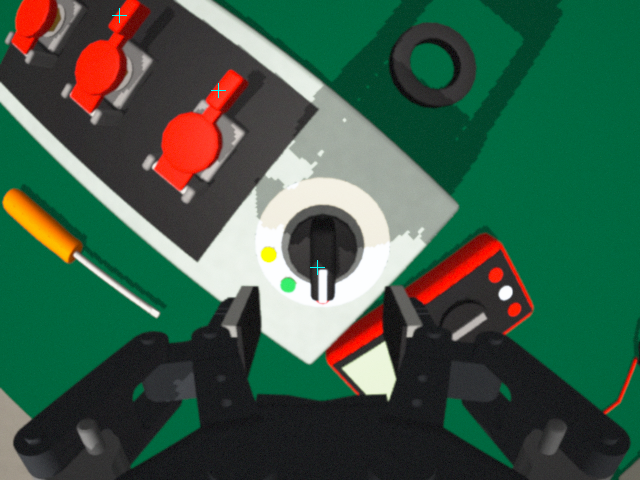

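The wrist view shows the bar nearly upright, from about (323,218) to (323,302). It sits between the fingers and lies 4 px right of my marker (about 2 mm). The tab markers land on the tabs. I'll descend.

Call:
send_rows([
  [[0.03,0,0.6,0,0,0],[0,0,0.6,0,0,0],[0,0,0.6,0,0,0],[0,0,0.6,0,0,0],[0,0,0,0,0,0]],
])

```text
time_s: 4.27
eef_pos: [0.5028, 0.2059, 0.2476]
eef_rot: [-0.003, -0.372, 0.928, 0.001]
wrist_force: [-1.2, -0.2, -1.0]
opening: 0.599
grasp_force: 0.0
```

Call:
send_rows([
  [[0,0,0,0,0,0],[0,0,0,0,0,0],[0,0,0,0,0,0],[0,0,0,0,0,0],[0,0,0,0,0,0],[0,0,0,0,0,0],[0,0,0,0,0,0],[0,0,0,0,0,0]],
], jaw=0)

```text
time_s: 4.93
eef_pos: [0.5046, 0.2069, 0.2528]
eef_rot: [0.001, -0.372, 0.928, 0.0]
wrist_force: [-3.6, 2.5, 6.3]
opening: 0.15
grasp_force: 59.8
```

Call:
send_rows([
  [[0,0,0,0,0,1],[0,0,0,0,0,1],[0,0,0,0,0,1],[0,0,0,0,0,1],[0,0,0,0,0,1],[0,0,0,0,0,1],[0,0,0,0,0,1],[0,0,0,0,0,0]],
])

```text
time_s: 5.6
eef_pos: [0.5045, 0.2071, 0.2528]
eef_rot: [0.001, -0.029, 1.0, 0.001]
wrist_force: [-4.2, 3.9, 6.2]
opening: 0.149
grasp_force: 59.9
```

Call:
send_rows([
  [[0,0,0,0,0,0],[0,0,0,0,0,0],[0,0,0,0,0,0],[0,0,0,0,0,0],[0,0,0,0,0,0]],
], jaw=0.6)

```text
time_s: 6.02
eef_pos: [0.5046, 0.2061, 0.2512]
eef_rot: [0.0, -0.032, 1.0, -0.0]
wrist_force: [-0.1, -0.4, -0.1]
opening: 0.601
grasp_force: 0.0
```

Call:
send_rows([
  [[0,0,-0.6,0,0,0],[0,0,-0.6,0,0,0],[0,0,-0.6,0,0,0],[0,0,-0.6,0,0,0],[0,0,0,0,0,0]],
])

```text
time_s: 6.43
eef_pos: [0.5059, 0.2064, 0.3269]
eef_rot: [0.003, -0.032, 0.999, 0.0]
wrist_force: [1.2, 0.1, 0.4]
opening: 0.601
grasp_force: 0.0
```

Run:
```python
from w import *
delta(.4728,.1045,.30,1.634)
c=imaging.camera("wrist")
im=c["image"].copy()
for X in [(.4728,.1045,.104),(.4775,.025,.104),(.4825,-.0548,.104)]:
    q=wproj(c,X);print(q);cv2.drawMarker(im,tuple(int(a) for a in q),(255,255,0),0,14)
cv2.imwrite("pics/w2.png",im)
```

```text
t 6.43 p [0.5059 0.2064 0.3269] toolz [ 0.006  0.001 -1.   ] d/3cm [ 1.32 -3.32  0.89] tool-z turn/.1 0.0 F [1.2  0.05 0.42] op 0.601 gf 0.0
[143.32911031 194.09254593]
[ 42.43274949 199.1325653 ]
[-25.22472381 204.50803969]
```

View pics/w2.png

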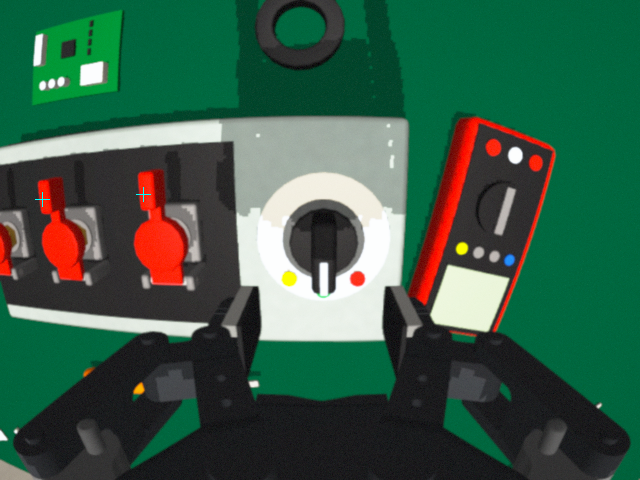

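The knob pointer now stands at the green dot (about 323,292), with the yellow dot at (289,278) and the red at (357,278). The left tab is near (150,188). I'll move over the left tab with the jaw shut.

Call:
send_rows([
  [[0.4,-0.83,0,0,0,0],[0.4,-0.83,0,0,0,0],[0.3,-0.83,0,0,0,0],[0.24,-0.8,0,0,0,0],[0,0,0.5,0,0,0],[0,0,0,0,0,0]],
], jaw=0)

```text
time_s: 6.98
eef_pos: [0.4692, 0.104, 0.3051]
eef_rot: [-0.002, -0.03, 1.0, 0.0]
wrist_force: [-1.3, -0.6, -0.7]
opening: -0.003
grasp_force: 0.0
```

Run:
```python
from w import *
delta(.4728,.1045,.285,1.634)
c=imaging.camera("wrist")
im=c["image"].copy()
for X in [(.4728,.1045,.104),(.4775,.025,.104)]:
    q=wproj(c,X);print(q);cv2.drawMarker(im,tuple(int(a) for a in q),(255,255,0),0,14)
cv2.imwrite("pics/w3.png",im)
```

```text
t 6.98 p [0.4692 0.104  0.3051] toolz [-0.005  0.    -1.   ] d/3cm [-0.12  0.01  0.67] tool-z turn/.1 -0.03 F [-1.31 -0.65 -0.74] op -0.003 gf 0.0
[320.39541838 288.18932201]
[169.27180539 285.03250258]
```

View pics/w3.png

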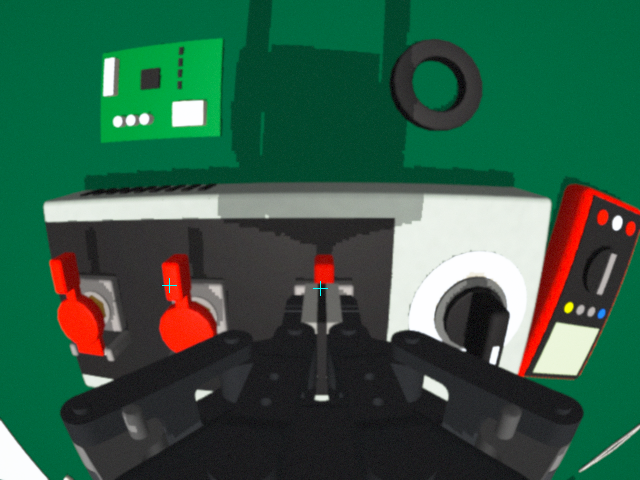

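The left tab shows at about (324,270), just ahead of the shut fingertips. The middle tab is at about (175,280), which puts the tabs about 3 mm to +y and 2 mm to −x of my marks. I'll tap the left one.

Call:
send_rows([
  [[0,0.05,0.35,0,0,0],[0,0,0.35,0,0,0],[0,0,0,0,0,0]],
])

```text
time_s: 7.28
eef_pos: [0.4695, 0.1073, 0.2846]
eef_rot: [-0.002, -0.032, 0.999, 0.0]
wrist_force: [-0.6, 0.2, -0.8]
opening: 0.0
grasp_force: 0.0
```

Call:
send_rows([
  [[0,0,0.1,0,0,0],[0,0,0.1,0,0,0],[0,0,0.1,0,0,0],[0,0,0,0,0,0]],
])

```text
time_s: 7.62
eef_pos: [0.4704, 0.1068, 0.2776]
eef_rot: [-0.0, -0.032, 0.999, -0.0]
wrist_force: [0.3, -0.4, 0.3]
opening: 0.002
grasp_force: 0.0
```

Call:
send_rows([
  [[0,0,0.1,0,0,0],[0,0,0,0,0,0]],
])

```text
time_s: 7.78
eef_pos: [0.4707, 0.1068, 0.2767]
eef_rot: [-0.0, -0.032, 0.999, -0.0]
wrist_force: [-9.1, -0.4, 16.0]
opening: 0.0
grasp_force: 8.0
```

The left one is rigid (16 N with no sink). Next is the middle.

Call:
send_rows([
  [[0,0,-0.7,0,0,0],[0,-0.67,0,0,0,0],[0,-0.67,0,0,0,0],[0,-0.67,0,0,0,0],[0,-0.67,0,0,0,0],[0,0,0.2,0,0,0],[0,0,0.2,0,0,0],[0,0,0,0,0,0]],
])

```text
time_s: 8.45
eef_pos: [0.4749, 0.0269, 0.2827]
eef_rot: [-0.001, -0.031, 1.0, 0.0]
wrist_force: [-0.6, -0.0, -1.0]
opening: -0.001
grasp_force: 0.0
```

Call:
send_rows([
  [[0,0,0.1,0,0,0],[0,0,0.1,0,0,0],[0,0,0.1,0,0,0],[0,0,0,0,0,0]],
])

```text
time_s: 8.78
eef_pos: [0.4755, 0.0271, 0.2746]
eef_rot: [-0.0, -0.032, 0.999, 0.0]
wrist_force: [-0.5, 1.3, 1.6]
opening: 0.002
grasp_force: 1.1
```

Call:
send_rows([
  [[0,0,0.07,0,0,0],[0,0,0,0,0,0]],
])

```text
time_s: 8.95
eef_pos: [0.4757, 0.0268, 0.273]
eef_rot: [0.0, -0.032, 0.999, 0.0]
wrist_force: [-0.2, 1.4, 2.8]
opening: 0.0
grasp_force: 1.5
```

The middle bolt gives (4 mm at 2.8 N), so it is the loose one. I'll press a touch more, back off, open the jaw and pinch the tab.

Call:
send_rows([
  [[0,0,0.04,0,0,0],[0,0,0,0,0,0],[0,0,-0.7,0,0,0],[0,0,-0.7,0,0,0]],
])

```text
time_s: 9.28
eef_pos: [0.4749, 0.0264, 0.3129]
eef_rot: [-0.002, -0.032, 1.0, 0.0]
wrist_force: [0.4, -0.9, 0.5]
opening: -0.001
grasp_force: 0.0
```

Call:
send_rows([
  [[0,0,0,0,0,0],[0,0,0,0,0,0],[0,0,0,0,0,0],[0,0,0,0,0,0],[0,0,0,0,0,0]],
], jaw=0.5)

```text
time_s: 9.7
eef_pos: [0.4752, 0.0265, 0.3127]
eef_rot: [-0.001, -0.032, 1.0, 0.0]
wrist_force: [-0.7, 0.1, -0.5]
opening: 0.5
grasp_force: 0.0
```

Run:
```python
from w import *
delta(.4755,.0275,.25,1.634)
c=imaging.camera("wrist")
im=c["image"].copy()
for X in [(.4755,.0275,.104)]:
    q=wproj(c,X);print(q);cv2.drawMarker(im,tuple(int(a) for a in q),(255,255,0),0,14)
cv2.imwrite("pics/w4.png",im)
```

```text
t 9.7 p [0.4752 0.0265 0.3127] toolz [-0.002  0.    -1.   ] d/3cm [-0.02  0.03  2.09] tool-z turn/.1 -0.0 F [-0.73  0.15 -0.49] op 0.5 gf 0.0
[321.83104678 275.56558281]
```

View pics/w4.png

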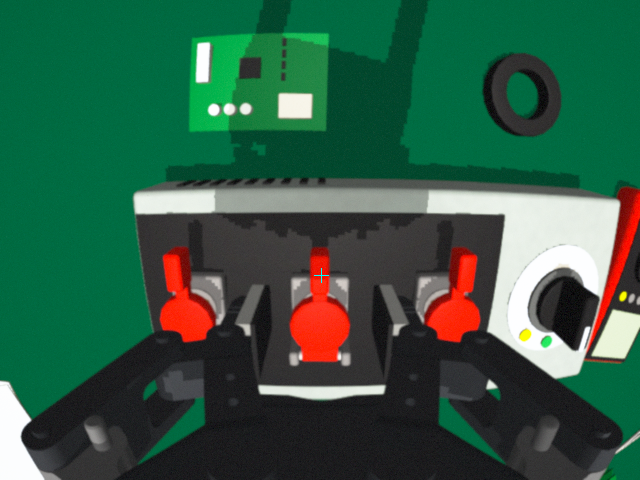

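The middle tab spans about (310–329, 250–293) and my mark at (322,276) sits on its centre, between the open fingers. I'll descend and pinch.

Call:
send_rows([
  [[0,0,0.52,0,0,0],[0,0,0.52,0,0,0],[0,0,0.52,0,0,0],[0,0,0.5,0,0,0],[0,0,0,0,0,0]],
])

```text
time_s: 10.17
eef_pos: [0.4739, 0.0267, 0.2488]
eef_rot: [-0.003, -0.032, 0.999, 0.001]
wrist_force: [-0.5, 0.3, -0.6]
opening: 0.504
grasp_force: 0.0
```

Call:
send_rows([
  [[0,0,0,0,0,0],[0,0,0,0,0,0],[0,0,0,0,0,0],[0,0,0,0,0,0],[0,0,0,0,0,0],[0,0,0,0,0,0],[0,0,0,0,0,0]],
], jaw=0)

```text
time_s: 10.75
eef_pos: [0.476, 0.0261, 0.2526]
eef_rot: [0.001, -0.032, 1.0, -0.0]
wrist_force: [0.9, -5.7, 0.8]
opening: 0.098
grasp_force: 61.1
```

Call:
send_rows([
  [[-0.28,0,-0.095,0,0.5,0],[-0.28,0,-0.095,0,0.5,0],[-0.28,0,-0.095,0,0.5,0],[-0.28,0,-0.095,0,0.5,0],[0,0,0,0,0,0]],
])

```text
time_s: 11.17
eef_pos: [0.5112, 0.0283, 0.2613]
eef_rot: [-0.1, -0.031, 0.994, -0.004]
wrist_force: [1.0, -4.7, 1.0]
opening: 0.102
grasp_force: 61.2
```

Call:
send_rows([
  [[-0.28,0,-0.095,0,0.5,0],[-0.28,0,-0.095,0,0.5,0],[-0.28,0,-0.095,0,0.5,0],[-0.28,0,-0.095,0,0.5,0],[-0.28,0,-0.095,0,0.5,0],[-0.28,0,-0.095,0,0.5,0],[0,0,0,0,0,0]],
])

```text
time_s: 11.75
eef_pos: [0.5641, 0.0317, 0.2608]
eef_rot: [-0.247, -0.031, 0.969, -0.008]
wrist_force: [3.2, -4.4, 1.2]
opening: 0.099
grasp_force: 61.3
```

Call:
send_rows([
  [[-0.28,0,-0.095,0,0.5,0],[-0.28,0,-0.095,0,0.5,0],[-0.28,0,-0.095,0,0.5,0],[-0.28,0,-0.095,0,0.5,0],[-0.28,0,-0.095,0,0.5,0],[-0.28,0,-0.095,0,0.5,0],[-0.28,0,-0.095,0,0.5,0],[0,0,0,0,0,0]],
])

```text
time_s: 12.42
eef_pos: [0.6225, 0.0354, 0.2403]
eef_rot: [-0.411, -0.029, 0.911, -0.013]
wrist_force: [5.7, -3.9, 1.5]
opening: 0.1
grasp_force: 61.9
```

Call:
send_rows([
  [[0,0,0,0,0,0],[0,0,0,0,0,0],[0,0,0,0,0,0],[0,0,0,0,0,0],[0,0,0,0,0,0],[0,0,0,0,0,0]],
])

```text
time_s: 12.92
eef_pos: [0.6219, 0.0354, 0.2418]
eef_rot: [-0.409, -0.029, 0.912, -0.013]
wrist_force: [7.2, -3.7, 0.9]
opening: 0.101
grasp_force: 61.8
```

Run:
```python
from w import *
delta(.4755,.0275,.25,1.634)
s=imaging.camera("scene");w=imaging.camera("wrist")
a=cv2.resize(s["image"][110:370,180:520],(520,398));b=cv2.resize(w["image"],(280,210))
o=np.zeros((398,800,3),np.uint8);o[:,:520]=a;o[:210,520:]=b
cv2.imwrite("pics/f.png",o)
c=imaging.camera("top");C=cloud(c)
for t in ["board","tape","meter","driver"]:
    for m in models.regions_of(c,t)[:1]: print(t,m["confidence"],m["centre"],np.median(C[m["region"]&(c["depth"]>0)],0).round(3))
```

```text
t 12.92 p [0.6219 0.0354 0.2418] toolz [-0.745 -0.048 -0.665] d/3cm [3.45 0.05 3.47] tool-z turn/.1 0.0 F [ 7.16 -3.71  0.93] op 0.101 gf 61.80071532726288
meter 0.88 [156.4, 266.6] [0.508 0.342 0.038]
```

View pics/f.png

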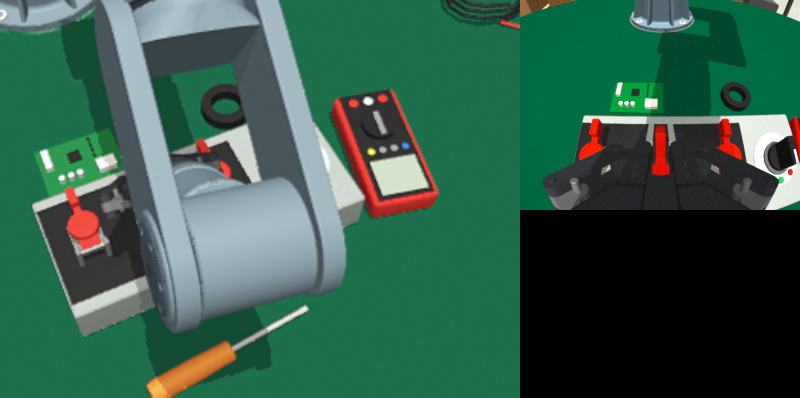

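The scene view shows the multimeter unmoved (about 432,209 in full-frame pixels against 430,210 at the start) and the screwdriver undisturbed. The board and tape are partly behind the arm but look where they were. The wrist view shows the middle tab still pinched and both other caps shut, at an opening of about 0.85 rad. I'm handing in.

```bash
python3 -c "
from bench import ctrl;print(ctrl.hand_in())"
```

```text
the job is handed in; nothing more can be done
None
```

I turned the selector to green and tapped the left and middle bolts: the left was rigid and the middle gave, so I didn't tap the right one. I handed the job in at about 13 s with the middle cap held about 0.85 rad (49°) open, the other two caps shut and the loose items apparently undisturbed; no verdict came back.

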